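Show the cook the seasonings in order

ROBOT

A 7-joint arm with a two-finger parallel gripper is mounted at the origin on the work surface; the furniture and walls round the work are solid. World frame = base frame: x ahead of the robot, y to its left, z up, the work surface at z = 0. Lengths are in m, angles in rad, forces in N, time in s.
With the tool pointing down it reaches from about 0.425 to 0.925 m from the base axis. Payload 6.8 kg.
Tool frame: the origin (TCP) lies between the finger pads, 19 mm behind the fingertips; this is the grasp point; z points along the fingers, y is the line along which they close (so a half turn about z gives the same grasp; the last joint's range is limited). The gripper opens to 85 mm and grips with 20 to 120 N. Pads are 22 mm wide; open, the fingers measure 114 mm over their backs; the gripper's body (76 mm by 85 mm) begins 54 mm behind the grasp point. The pads swing forward as they close: fully open they stand 13 mm farther back than shut.
Start: joints at [-1.281, 0.477, 0.022, 1.555, -0.011, 1.109, -0.083], TCP at [0.261, 0.622, 0.25] pointing down, gripper open.
Joint ranges: [-2.96, 2.96], [-0.34, 2.1], [-1.41, 1.46], [0.24, 2.44], [-1.37, 4.51], [0.17, 1.92], [-2.96, 2.96]. Speed limits (rad/s): [2.39, 2.39, 3.14, 3.14, 3.14, 3.14, 3.14].

INTERFACE

Orientations are given as a rotation vector (axis times angle).
In Python, from bench import get_obs, grab_frame, hand_in gives the robot as it stands.
- The arm moves only by the tool drive_tool, never from a script. Its argument "rows" is a list of rows, each an object with "offset": the shift along the tool's x, y, z as a fraction of full scale, a list of three; "rotation": the turn, a rotation vector about the tool's x, y, z as a fraction of full scale, a list of three; "claw": the opening, from 0 (shut) to 1 (fully open). In form: [{"offset": [tx, ty, tz], "rotation": [wx, wy, wz], "claw": claw}, ...]. A call has 1 to 20 rows; each row is the pose to reach, as a shift and turn from the pose commanded when the call began, along the tool's axes at that moment; what a row does not reach only later rows make up. Full scale, the value 1, is 0.15 m for a shift and 2 rad for a turn. A row lasts 1/12 s, in which the tool goes at most 41.7 mm and 7.16 degrees, less where a joint would pass 70% of its speed; a pose out of reach is approached as far as the arm can. A call with a number of a shift or a turn outside -1 to 1 is refused whole. A call with a gripper value outside its range is refused whole. The fingers move at their own pace and stop on an object; "force" is the grip in N (left out, the last holds). Time passes only in rows, so rows that repeat a pose let the fingers close. It gives the time, the measured TCP pose, the force, the opening and the grip force at its end, in the units of the state.
- get_obs(): the state, without advancing time (a new reading comes with each control period).
- grab_frame(name): name is "side" or "top"; returns a dict with "frame" (480x640x3 uint8, red, green, blue), "z_map" (480x640 float32, m along the optical axis (not along the pixel's ray), 0 where there is no reading), "vfov" (degrees; the focal length in pixels is half the picture's height over the tangent of half this angle, whatever the lens; pixels are square), "cx", "cy" (the principal point, pixels), "R" (3x3) and "t" (3): a world point X has camera coordinates R X + t. Camera axes: x right, y down, z forward; pixel columns grow to the right and rows downward; lengths in m; the calibration is good to about 2 mm. A picture is of the moment at which its call begins.
- hand_in(): hands the job in; it is judged then, once.
The state is a dict: "clock": time; "joints": joint angles; "qvel": joint speeds; "tau": joint torques, N m; "tcp_pos": TCP position; "orientation": TCP orientation; "contact_force": force on the tool from outside, world axes, zero at the start; "moment": the same for the moment, N m; "grip_width": finger opening in m; "gripper_force": force on a finger pad.
Only numpy, scipy, OpenCV 4.12 (cv2) and the standard library are available. Lean on these libraries where they do the work, as an engineer would, in place of code of your own. Each camera call takes 0.05 s, during which the arm holds its last target. There are 200 camera calls.

TASK

Show the cook what to season the soup with, in this order: the pepper mill, then the middle one of the three jars in the wooden spice caddy, and last the salt shaker. Point at each in turn: with the fingers pointing down, come down from well above until the fingertips are a few centimetres (at most 5) over the middle of its top, and stay there for two full seconds; do not pass low over the other two jars. Touch, move and lift nothing, and finish still pointing at the salt shaker.

Things in the scene. Friction and masses are not known exactly. Their poses are not given: they have to be found in the camera images.
- pepper_mill: dark brown turned wooden pepper mill with a waist and a small metal knob on top, 58 mm in diameter, 170 mm tall, standing loose on the worktop; origin at the centre of its underside, z up
- pepper_mill_top (a point): the middle of the top of the pepper mill's knob, 170 mm above its underside
- salt_shaker: clear glass salt shaker with a domed grey cap with holes, 44 mm in diameter, 90 mm tall, standing loose on the worktop; origin at the centre of its underside, z up
- salt_shaker_top (a point): the middle of the top of the salt shaker's cap, 90 mm above its underside
- caddy: low open pale wooden caddy, fixed to the worktop, 66 mm (x) by 267 mm (y) by 32 mm high, walls 6 mm, with three compartments in a row along its y axis, 85 mm from centre to centre, a jar in each; origin at the centre of its underside, z up. It stands behind the other things as the robot sees them, its long side roughly across the robot's view
- middle_jar: glass spice jar with a red screw cap, 45 mm in diameter, 106 mm tall, standing loose in the middle compartment of the caddy; origin at the centre of its underside, z up
- middle_jar_top (a point): the middle of the top of the middle jar's cap, 106 mm above its underside
- left_jar: glass spice jar with a red screw cap, 45 mm in diameter, 106 mm tall, standing loose in the left (caddy +y) compartment of the caddy; origin at the centre of its underside, z up; a bystander
- left_jar_top (a point): the middle of the top of the left jar's cap
- right_jar: glass spice jar with a red screw cap, 45 mm in diameter, 106 mm tall, standing loose in the right (caddy -y) compartment of the caddy; origin at the centre of its underside, z up; a bystander
- right_jar_top (a point): the middle of the top of the right jar's cap
- small_mug: small cream-white mug with one handle, 59 x 83 x 55 mm, loose on the worktop; a bystander; origin at the centre of its underside
- kitchen_timer: round red and cream kitchen timer, 63 mm in diameter, 58 mm tall, loose on the worktop; a bystander; origin at the centre of its underside
There are look-alikes about, which are no part of the job. What is shaped like the middle_jar but black or purple is not meant.

How it is judged:
By the outcome, as a careful person would: the job done as asked, in the order asked, and still so for the second after the job is handed in, with the robot touching nothing.
It also fails if it takes over 48 s, if anything falls off the work surface, if the arm or the gripper's body presses on something with over 40 N, if the wrist force passes 120 N, or if a joint passes its speed limit or range.

## Working session

There is one attempt and no reset: what is moved stays moved. The work goes in short steps, Python scripts to look and compute and a tool call to move; the robot and the scene stay as the last step left them, time stands still between calls to the robot, and variables do not carry over. Pictures are saved under pics/ and viewed, at most 10 in all, crops included, and the job is handed in when it is done.

Besides the shell and the picture viewer there is one more tool, called after "Request:" as a command line: name --argument value ..., lists and objects as JSON in quotes. drive_tool: Moves the arm, as the interface text tells. Its arguments: {"type":"object","properties":{"rows":{"type":"array","items":{"type":"object","properties":{"offset":{"type":"array","items":{"type":"number"}},"rotation":{"type":"array","items":{"type":"number"}},"claw":{"type":"number"}}}},"force":{"type":"number"}},"required":["rows"]}

```bash
mkdir -p pics; cat > h.py <<'E'
import numpy as np,cv2,pickle
from bench import get_obs,grab_frame,hand_in
def cloud(d):
    f=240/np.tan(np.radians(d['vfov']/2)); v,u=np.mgrid[:480,:640]; z=d['z_map']
    c=np.stack([(u-d['cx'])/f*z,(v-d['cy'])/f*z,z],-1)
    return (c-np.array(d['t']))@np.array(d['R'])
E
python3 - <<'E'
from h import *
print(get_obs())
for n in('side','top'):
    d=grab_frame(n);pickle.dump(d,open(n+'.pkl','wb'));cv2.imwrite(f'pics/{n}0.png',d['frame'][...,::-1])
    print(n,d['vfov'],d['cx'],d['cy'],np.round(-np.array(d['R']).T@d['t'],3),np.round(d['R'],2).tolist(),(d['z_map']>0).mean())
E
```

```text
{'clock': 0.0, 'joints': array([-1.28110031,  0.47780468,  0.02232507,  1.55645332, -0.01148299,
        1.10929767, -0.0830977 ]), 'qvel': array([ 1.41938938e-03,  5.57844722e-04,  2.67072490e-04,  1.53689428e-04,
       -6.41462341e-04, -2.72117684e-05,  8.01078026e-04]), 'tau': array([-6.62827479e-04, -5.96453154e+01,  1.60795167e+00, -2.81191009e+01,
        1.25715189e-02,  9.51102935e-03,  7.73901178e-06]), 'tcp_pos': array([0.26127741, 0.62177523, 0.24902155]), 'orientation': array([-6.20632669e-01, -3.07945363e+00,  2.86150296e-03]), 'contact_force': array([-0.63151288, -0.1656885 , -0.39537732]), 'moment': array([ 0.01016393, -0.00940403, -0.00477871]), 'gripper_force': 0.0, 'grip_width': 0.08520008825881197}
side 45.68184196137639 311.76756159855194 236.96937971138277 [ 0.441 -0.905  0.857] [[0.99, -0.17, 0.01], [-0.09, -0.62, -0.78], [0.14, 0.77, -0.62]] 0.995986328125
top 57.640709724038445 313.14799221045575 240.9511287365283 [ 0.488 -0.02   1.009] [[-0.01, -1.0, -0.03], [-0.99, 0.01, -0.11], [0.11, 0.03, -0.99]] 0.9961067708333333
```

View pics/side0.png

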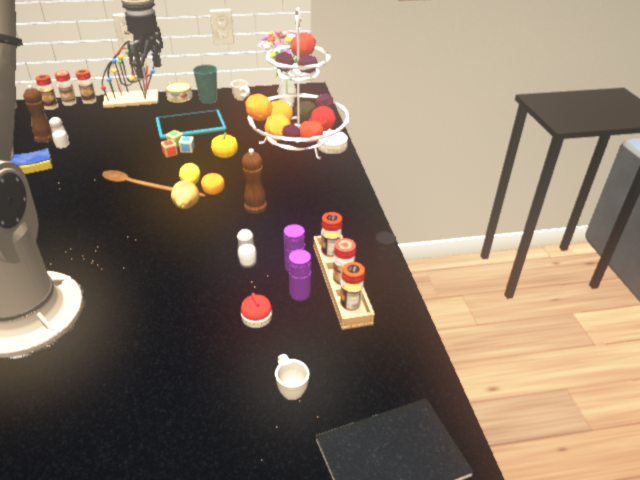

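View pics/top0.png

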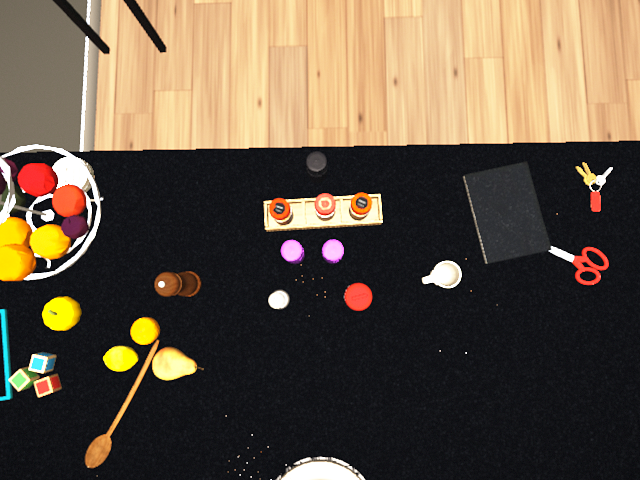

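The side view shows the mill at (254,180), the salt shaker at (247,247), the caddy jars at (332,220), (344,250) and (352,280), and purple decoys at (294,240) and (300,270). In the top view the mill knob is at (162,284), the salt at (278,299) and the caddy caps at (281,209), (325,205) and (361,205). A black decoy is at (316,162). The second mill, shaker and jar set by the back wall (side view, upper left) is not in front of a caddy.

```bash
python3 - <<'E'
from h import *
D={n:pickle.load(open(n+'.pkl','rb')) for n in('side','top')}
P={n:cloud(d) for n,d in D.items()}
def top(n,box,zmin,lab):
    x0,y0,x1,y1=box;q=P[n][y0:y1,x0:x1].reshape(-1,3);q=q[(q[:,2]>zmin)]
    if len(q): 
        c,r=cv2.minEnclosingCircle(q[:,:2].astype(np.float32))
        print(n,lab,len(q),'zmax',q[:,2].max().round(3),'mean',q.mean(0).round(3),'circ',np.round(c,3),round(r,3))
    else: print(n,lab,'none')
for n,bs in dict(top=dict(mill=(145,260,215,310),salt=(260,280,300,320),left=(265,190,296,226),mid=(305,190,342,224),right=(346,190,380,224),purA=(275,235,308,268),blk=(300,148,330,176)),
  side=dict(mill=(240,143,270,216),salt=(234,226,260,270),left=(318,210,344,260),mid=(331,236,357,290),right=(338,260,370,312))).items():
    for k,b in bs.items(): top(n,b,{'mill':.135,'salt':.065}.get(k,.09),k)
p=P['top']; 
q=p[(p[...,2]>.03)&(p[...,0]<.9)]
# height map of tall things in the swing region
for n in P:
    q=P[n].reshape(-1,3); q=q[(q[:,2]>.19)&(q[:,0]>.2)&(q[:,0]<1.1)&(q[:,1]>-.4)&(q[:,1]<.95)]
    H={}
    for a in q: k=(round(a[0],1),round(a[1],1)); H[k]=max(H.get(k,0),round(float(a[2]),2))
    print(n,sorted(H.items()))
f=D['top']['frame'];s=D['side']['frame']
a=cv2.resize(f[150:330,140:400],(640,443),interpolation=3);cv2.imwrite('pics/crop.png',a[...,::-1])
a=cv2.resize(s[130:330,180:400],(660,600),interpolation=3);cv2.imwrite('pics/crops.png',a[...,::-1])
E
```

```text
top mill 508 zmax 1.009 mean [0.502 0.288 0.172] circ [0.49  0.152] 0.172
top salt 219 zmax 1.009 mean [0.468 0.083 0.106] circ [0.475 0.041] 0.063
top left 383 zmax 1.009 mean [0.655 0.075 0.121] circ [0.582 0.034] 0.109
top mid 385 zmax 1.009 mean [ 0.664 -0.019  0.121] circ [ 0.588 -0.018] 0.101
top right 387 zmax 1.009 mean [ 0.663 -0.093  0.126] circ [ 0.587 -0.063] 0.108
top purA 368 zmax 1.009 mean [0.569 0.05  0.116] circ [0.537 0.023] 0.066
top blk 378 zmax 1.009 mean [ 0.756 -0.001  0.111] circ [ 0.634 -0.01 ] 0.147
side mill 286 zmax 0.857 mean [0.501 0.253 0.173] circ [ 0.475 -0.295] 0.611
side salt 210 zmax 0.857 mean [0.466 0.048 0.107] circ [ 0.452 -0.404] 0.501
side left 526 zmax 0.857 mean [0.656 0.033 0.113] circ [ 0.549 -0.402] 0.515
side mid 707 zmax 0.857 mean [ 0.662 -0.064  0.115] circ [ 0.554 -0.449] 0.47
side right 441 zmax 0.857 mean [ 0.662 -0.115  0.123] circ [ 0.558 -0.489] 0.433
side [((np.float64(0.2), np.float64(0.5)), 0.34), ((np.float64(0.2), np.float64(0.6)), 0.44), ((np.float64(0.3), np.float64(0.6)), 0.44), ((np.float64(0.3), np.float64(0.7)), 0.35), ((np.float64(0.6), np.float64(0.5)), 0.28), ((np.float64(0.6), np.float64(0.6)), 0.28), ((np.float64(0.6), np.float64(0.7)), 0.28), ((np.float64(0.6), np.float64(0.8)), 0.25), ((np.float64(0.6), np.float64(0.9)), 0.26), ((np.float64(0.7), np.float64(0.5)), 0.28), ((np.float64(0.7), np.float64(0.6)), 0.4), ((np.float64(0.7), np.float64(0.7)), 0.32), ((np.float64(0.7), np.float64(0.8)), 0.26), ((np.float64(0.7), np.float64(0.9)), 0.25), ((np.float64(0.8), np.float64(0.6)), 0.28), ((np.float64(0.8), np.float64(0.9)), 0.22)]
top [((np.float64(0.5), np.float64(-0.0)), 1.01), ((np.float64(0.6), np.float64(0.5)), 0.28), ((np.float64(0.6), np.float64(0.6)), 0.27), ((np.float64(0.7), np.float64(0.5)), 0.28), ((np.float64(0.7), np.float64(0.6)), 0.28)]
```

View pics/crops.png

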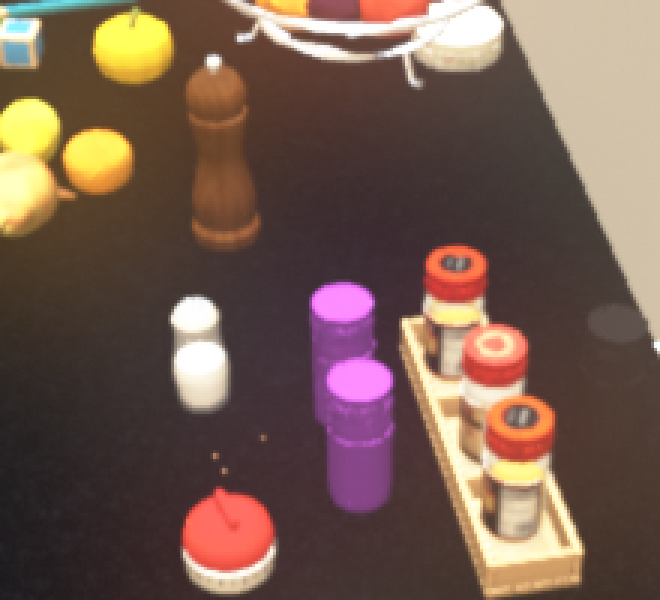

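The crop confirms the targets: the mill with its knob at (214,62), the salt shaker with its cap at about (195,315), and the middle red-capped jar at (495,345) in the caddy. The purple and black ones are decoys. Next I'll measure cleanly with outliers removed.

```bash
python3 - <<'E'
from h import *
D={n:pickle.load(open(n+'.pkl','rb')) for n in('side','top')}
P={n:cloud(d) for n,d in D.items()}
def ray(n,u,v,h):
    d=D[n];f=240/np.tan(np.radians(d['vfov']/2));R=np.array(d['R']);o=-R.T@d['t']
    r=R.T@[(u-d['cx'])/f,(v-d['cy'])/f,1];return (o+r*(h-o[2])/r[2]).round(3)
for n,bs in dict(top=dict(mill=(145,260,215,310),salt=(260,280,300,320),left=(265,190,296,226),mid=(305,190,342,224),right=(346,190,380,224)),
  side=dict(mill=(240,143,270,216),salt=(234,226,260,270),left=(318,210,344,236),mid=(331,238,357,262),right=(338,262,370,285))).items():
    for k,(x0,y0,x1,y1) in bs.items():
        q=P[n][y0:y1,x0:x1]; z=q[...,2]; zr=np.percentile(z[z<.3],99.5)
        h=zr-(.012 if k!='mill' else .012); m=(z>h)&(z<.3); w=q[m]; v,u=np.nonzero(m)
        rc=cv2.minEnclosingCircle(w[:,:2].astype(np.float32))
        print(n,k,len(w),'ztop',round(zr,3),'median',np.median(w,0).round(3),'circ',np.round(rc[0],3),round(rc[1],3),'px',round(u.mean()+x0,1),round(v.mean()+y0,1))
# ray casts of hand-picked top centres
print('mill',ray('top',162,284,.17),ray('side',180+214/3,130+60/3,.17))
print('mid',ray('top',325,201,.112),ray('side',180+495/3,130+343/3,.112))
print('salt',ray('top',278,299,.09),ray('side',180+195/3,130+308/3,.09))
E
```

```text
top mill 159 ztop 0.169 median [0.503 0.298 0.159] circ [0.503 0.299] 0.017 px 163.6 283.2
top salt 198 ztop 0.091 median [0.468 0.086 0.087] circ [0.467 0.086] 0.017 px 276.4 299.3
top left 348 ztop 0.117 median [0.658 0.077 0.113] circ [0.659 0.077] 0.022 px 279.3 207.8
top mid 352 ztop 0.117 median [ 0.667 -0.019  0.113] circ [ 0.667 -0.019] 0.022 px 325.0 203.1
top right 348 ztop 0.117 median [ 0.667 -0.094  0.113] circ [ 0.668 -0.095] 0.022 px 361.5 202.3
side mill 77 ztop 0.169 median [0.503 0.298 0.16 ] circ [0.502 0.297] 0.019 px 250.6 153.2
side salt 132 ztop 0.091 median [0.467 0.082 0.086] circ [0.467 0.084] 0.017 px 244.3 234.1
side left 248 ztop 0.117 median [0.658 0.073 0.113] circ [0.657 0.078] 0.024 px 331.4 218.9
side mid 280 ztop 0.118 median [ 0.667 -0.022  0.114] circ [ 0.667 -0.016] 0.024 px 344.3 245.5
side right 324 ztop 0.117 median [ 0.667 -0.099  0.113] circ [ 0.667 -0.094] 0.024 px 352.5 270.1
mill [0.501 0.298 0.17 ] [0.505 0.298 0.17 ]
mid [ 0.671 -0.019  0.112] [ 0.67  -0.016  0.112]
salt [0.468 0.082 0.09 ] [0.469 0.082 0.09 ]
```

View pics/crop.png

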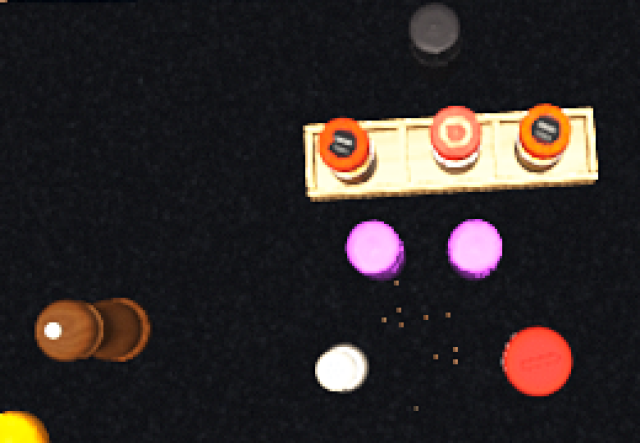

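Both views agree within 3 mm, and the heights match: mill 0.169, jar 0.117 in the caddy, salt 0.091. First I shut the fingers, rise and travel to above the mill.

Request:
drive_tool --rows '[{"offset": [0,0,-0.15],"rotation": [0,0,0],"claw": 0},{"offset": [0,0,-0.35],"rotation": [0,0,0],"claw": 0},{"offset": [0,0,-0.55],"rotation": [0,0,0],"claw": 0},{"offset": [-0.1,-0.06,-0.7],"rotation": [0,0,0],"claw": 0},{"offset": [-0.25,-0.15,-0.8],"rotation": [0,0,0],"claw": 0},{"offset": [-0.4,-0.24,-0.8],"rotation": [0,0,0],"claw": 0},{"offset": [-0.6,-0.36,-0.8],"rotation": [0,0,0],"claw": 0},{"offset": [-0.8,-0.48,-0.8],"rotation": [0,0,0],"claw": 0},{"offset": [-1,-0.6,-0.8],"rotation": [0,0,0],"claw": 0}]'

```text
clock: 0.85
tcp_pos: [0.3654, 0.4797, 0.3696]
orientation: [-0.62, -3.08, 0.001]
contact_force: [0.6, 0.3, 0.4]
grip_width: 0.0
gripper_force: 0.0
```

Request:
drive_tool --rows '[{"offset": [-0.2,-0.12,0],"rotation": [0,0,0],"claw": 0},{"offset": [-0.4,-0.24,0],"rotation": [0,0,0],"claw": 0},{"offset": [-0.6,-0.35,0],"rotation": [0,0,0],"claw": 0},{"offset": [-0.8,-0.46,0],"rotation": [0,0,0],"claw": 0},{"offset": [-0.9,-0.52,0],"rotation": [0,0,0],"claw": 0},{"offset": [-1,-0.58,0],"rotation": [0,0,0],"claw": 0},{"offset": [-1,-0.58,0],"rotation": [0,0,0],"claw": 0}]'

```text
clock: 1.43
tcp_pos: [0.4722, 0.3385, 0.3698]
orientation: [0.631, 3.076, -0.003]
contact_force: [-0.3, -0.3, -0.2]
grip_width: 0.0003
gripper_force: 0.0
```

```bash
cat > go.py <<'E'
from h import *
import sys
from scipy.spatial.transform import Rotation as Ro
o=get_obs();R=Ro.from_rotvec(o['orientation']).as_matrix()
print(round(o['clock'],2),o['tcp_pos'].round(4),'z',R[:,2].round(3),o['joints'].round(2),o['grip_width'].round(4),o['contact_force'].round(1))
T=dict(mill=(.503,.298,.169),mid=(.667,-.019,.117),salt=(.468,.084,.091))
for k,p in T.items():
    print(k,'at top+52mm:',(R.T@(np.array(p)+[0,0,.052]-o['tcp_pos'])/.15).round(3))
E
python3 go.py
```

```text
Traceback (most recent call last):
  File "go.py", line 5, in <module>
    print(round(o['clock'],2),o['tcp_pos'].round(4),'z',R[:,2].round(3),o['joints'].round(2),o['grip_width'].round(4),o['contact_force'].round(1))
                                                                                             ^^^^^^^^^^^^^^^^^^^^^
AttributeError: 'float' object has no attribute 'round'
```

```bash
sed -i "s/o\['grip_width'\].round(4)/o['grip_width']/" go.py; python3 go.py
```

```text
1.43 [0.4722 0.3385 0.3698] z [ 0.001 -0.002 -1.   ] [-0.88  0.23  0.18  1.64 -0.04  1.28  0.48] 0.0002989697362130516 [-0.3 -0.3 -0.2]
mill at top+52mm: [-0.294 -0.166  0.993]
mid at top+52mm: [-2.13  -1.678  1.345]
salt at top+52mm: [-0.64  -1.569  1.515]
```

Move over the mill at height, then settle and check the fingertip length in the pictures.

Request:
drive_tool --rows '[{"offset": [-0.1,-0.06,0],"rotation": [0,0,0],"claw": 0},{"offset": [-0.2,-0.12,0],"rotation": [0,0,0],"claw": 0},{"offset": [-0.29,-0.17,0],"rotation": [0,0,0],"claw": 0},{"offset": [-0.29,-0.17,0],"rotation": [0,0,0],"claw": 0},{"offset": [-0.29,-0.17,0],"rotation": [0,0,0],"claw": 0},{"offset": [-0.29,-0.17,0],"rotation": [0,0,0],"claw": 0}]'

```text
clock: 1.93
tcp_pos: [0.4987, 0.3041, 0.3697]
orientation: [-0.618, -3.079, -0.0]
contact_force: [-0.9, -0.2, -0.3]
grip_width: 0.0002
gripper_force: 0.0
```

```bash
python3 go.py; python3 - <<'E'
from h import *
d=grab_frame('side');p=cloud(d);o=get_obs();t=o['tcp_pos']
m=(np.hypot(p[...,0]-t[0],p[...,1]-t[1])<.08)&(p[...,2]>.2)
q=p[m];print('tip z rel tcp',np.percentile(q[:,2],[0,1,2])-t[2], len(q))
w=q[q[:,2]<t[2]];print('tip xy',np.median(w,0).round(3),w.min(0).round(3),w.max(0).round(3))
cv2.imwrite('pics/side1.png',cv2.resize(d['frame'][40:280,140:460],(640,480))[...,::-1])
E
```

```text
1.93 [0.4987 0.3041 0.3697] z [-0.001  0.    -1.   ] [-0.82  0.24  0.2   1.63 -0.05  1.28  0.57] 0.00017008150576327492 [-0.9 -0.2 -0.3]
mill at top+52mm: [-0.043 -0.026  0.991]
mid at top+52mm: [-1.868 -1.554  1.336]
salt at top+52mm: [-0.379 -1.432  1.511]
tip z rel tcp [-0.01879693 -0.01236552 -0.00738467] 1881
tip xy [0.499 0.296 0.362] [0.487 0.286 0.351] [0.511 0.306 0.37 ]
```

View pics/side1.png

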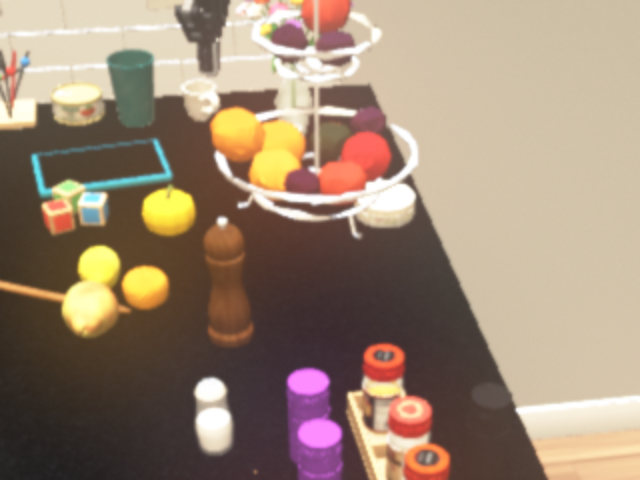

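The picture shows shut fingertips above the mill at (207,70) and the knob at (222,222). The depth map puts the tips 19 mm ahead of the TCP, as stated. Descend to the mill and hold for over 2 s.

Request:
drive_tool --rows '[{"offset": [-0.04,-0.03,0.1],"rotation": [0,0,0],"claw": 0},{"offset": [-0.04,-0.03,0.25],"rotation": [0,0,0],"claw": 0},{"offset": [-0.04,-0.03,0.4],"rotation": [0,0,0],"claw": 0},{"offset": [-0.04,-0.03,0.55],"rotation": [0,0,0],"claw": 0},{"offset": [-0.04,-0.03,0.7],"rotation": [0,0,0],"claw": 0},{"offset": [-0.04,-0.03,0.8],"rotation": [0,0,0],"claw": 0},{"offset": [-0.04,-0.03,0.88],"rotation": [0,0,0],"claw": 0},{"offset": [-0.04,-0.03,0.94],"rotation": [0,0,0],"claw": 0},{"offset": [-0.04,-0.03,0.98],"rotation": [0,0,0],"claw": 0},{"offset": [-0.04,-0.03,1.0],"rotation": [0,0,0],"claw": 0},{"offset": [-0.04,-0.03,1.0],"rotation": [0,0,0],"claw": 0},{"offset": [-0.04,-0.03,1.0],"rotation": [0,0,0],"claw": 0},{"offset": [-0.04,-0.03,1.0],"rotation": [0,0,0],"claw": 0}]'

```text
clock: 3.07
tcp_pos: [0.504, 0.2964, 0.2208]
orientation: [0.621, 3.079, 0.002]
contact_force: [0.8, 0.7, 0.6]
grip_width: 0.0005
gripper_force: 0.0
```

```bash
python3 go.py
```

```text
3.07 [0.504  0.2964 0.2208] z [ 0.001  0.001 -1.   ] [-0.79  0.36  0.19  1.82 -0.08  0.97  0.61] 0.0004561894671684455 [0.8 0.7 0.6]
mill at top+52mm: [ 0.01   0.008 -0.001]
mid at top+52mm: [-1.816 -1.517  0.345]
salt at top+52mm: [-0.327 -1.399  0.517]
```

Request:
drive_tool --rows '[{"offset": [0,0,0],"rotation": [0,0,0],"claw": 0},{"offset": [0,0,0],"rotation": [0,0,0],"claw": 0},{"offset": [0,0,0],"rotation": [0,0,0],"claw": 0},{"offset": [0,0,0],"rotation": [0,0,0],"claw": 0},{"offset": [0,0,0],"rotation": [0,0,0],"claw": 0},{"offset": [0,0,0],"rotation": [0,0,0],"claw": 0},{"offset": [0,0,0],"rotation": [0,0,0],"claw": 0},{"offset": [0,0,0],"rotation": [0,0,0],"claw": 0},{"offset": [0,0,0],"rotation": [0,0,0],"claw": 0},{"offset": [0,0,0],"rotation": [0,0,0],"claw": 0},{"offset": [0,0,0],"rotation": [0,0,0],"claw": 0},{"offset": [0,0,0],"rotation": [0,0,0],"claw": 0},{"offset": [0,0,0],"rotation": [0,0,0],"claw": 0},{"offset": [0,0,0],"rotation": [0,0,0],"claw": 0},{"offset": [0,0,0],"rotation": [0,0,0],"claw": 0},{"offset": [0,0,0],"rotation": [0,0,0],"claw": 0},{"offset": [0,0,0],"rotation": [0,0,0],"claw": 0},{"offset": [0,0,0],"rotation": [0,0,0],"claw": 0},{"offset": [0,0,0],"rotation": [0,0,0],"claw": 0},{"offset": [0,0,0],"rotation": [0,0,0],"claw": 0}]'

```text
clock: 4.73
tcp_pos: [0.5035, 0.2961, 0.22]
orientation: [-0.621, -3.08, -0.0]
contact_force: [-0.5, -0.2, -0.3]
grip_width: -0.0004
gripper_force: 0.0
```

Request:
drive_tool --rows '[{"offset": [0,0,0],"rotation": [0,0,0],"claw": 0},{"offset": [0,0,0],"rotation": [0,0,0],"claw": 0},{"offset": [0,0,0],"rotation": [0,0,0],"claw": 0},{"offset": [0,0,0],"rotation": [0,0,0],"claw": 0},{"offset": [0,0,0],"rotation": [0,0,0],"claw": 0},{"offset": [0,0,0],"rotation": [0,0,0],"claw": 0},{"offset": [0,0,0],"rotation": [0,0,0],"claw": 0},{"offset": [0,0,0],"rotation": [0,0,0],"claw": 0},{"offset": [0,0,0],"rotation": [0,0,0],"claw": 0},{"offset": [0,0,0],"rotation": [0,0,0],"claw": 0},{"offset": [0,0,0],"rotation": [0,0,0],"claw": 0},{"offset": [0,0,0],"rotation": [0,0,0],"claw": 0},{"offset": [0,0,-0.1],"rotation": [0,0,0],"claw": 0},{"offset": [0,0,-0.25],"rotation": [0,0,0],"claw": 0},{"offset": [0,0,-0.4],"rotation": [0,0,0],"claw": 0},{"offset": [0,0,-0.6],"rotation": [0,0,0],"claw": 0},{"offset": [0,0,-0.8],"rotation": [0,0,0],"claw": 0},{"offset": [0,0,-0.95],"rotation": [0,0,0],"claw": 0},{"offset": [0,0,-1.0],"rotation": [0,0,0],"claw": 0},{"offset": [0,0,-1.0],"rotation": [0,0,0],"claw": 0}]'

```text
clock: 6.4
tcp_pos: [0.5043, 0.2965, 0.3722]
orientation: [0.62, 3.077, 0.005]
contact_force: [0.3, 0.0, -0.6]
grip_width: -0.0001
gripper_force: 0.0
```

Request:
drive_tool --rows '[{"offset": [-0.1,-0.16,0],"rotation": [0,0,0],"claw": 0},{"offset": [-0.2,-0.33,0],"rotation": [0,0,0],"claw": 0},{"offset": [-0.3,-0.5,0],"rotation": [0,0,0],"claw": 0},{"offset": [-0.42,-0.7,0],"rotation": [0,0,0],"claw": 0},{"offset": [-0.55,-0.91,0],"rotation": [0,0,0],"claw": 0}]'

```text
clock: 6.82
tcp_pos: [0.5257, 0.1373, 0.3678]
orientation: [-0.617, -3.078, 0.003]
contact_force: [0.6, -0.3, -0.5]
grip_width: 0.0
gripper_force: 0.0
```

Request:
drive_tool --rows '[{"offset": [-0.12,-0.2,0],"rotation": [0,0,0],"claw": 0},{"offset": [-0.24,-0.4,0],"rotation": [0,0,0],"claw": 0},{"offset": [-0.36,-0.6,0],"rotation": [0,0,0],"claw": 0},{"offset": [-0.46,-0.76,0],"rotation": [0,0,0],"claw": 0},{"offset": [-0.52,-0.86,0],"rotation": [0,0,0],"claw": 0},{"offset": [-0.55,-0.91,0],"rotation": [0,0,0],"claw": 0},{"offset": [-0.55,-0.91,0],"rotation": [0,0,0],"claw": 0}]'

```text
clock: 7.4
tcp_pos: [0.5493, -0.0217, 0.3685]
orientation: [-0.626, -3.077, 0.002]
contact_force: [1.0, 0.9, -0.6]
grip_width: -0.0004
gripper_force: 0.0
```

Request:
drive_tool --rows '[{"offset": [-0.1,0.04,0],"rotation": [0,0,0],"claw": 0},{"offset": [-0.25,0.1,0],"rotation": [0,0,0],"claw": 0},{"offset": [-0.4,0.17,0],"rotation": [0,0,0],"claw": 0},{"offset": [-0.55,0.23,0],"rotation": [0,0,0],"claw": 0},{"offset": [-0.65,0.27,0],"rotation": [0,0,0],"claw": 0},{"offset": [-0.71,0.3,0],"rotation": [0,0,0],"claw": 0},{"offset": [-0.71,0.3,0],"rotation": [0,0,0],"claw": 0},{"offset": [-0.71,0.3,0],"rotation": [0,0,0],"claw": 0},{"offset": [-0.71,0.3,0],"rotation": [0,0,0],"claw": 0}]'

```text
clock: 8.15
tcp_pos: [0.6647, -0.0181, 0.3694]
orientation: [-0.619, -3.079, -0.0]
contact_force: [0.1, 0.1, -0.3]
grip_width: 0.0
gripper_force: 0.0
```

```bash
python3 go.py
```

```text
8.15 [ 0.6647 -0.0181  0.3694] z [-0.001  0.    -1.   ] [-0.36  0.4   0.42  1.45 -0.16  1.33  1.24] 3.5014040945813445e-05 [ 0.1  0.1 -0.3]
mill at top+52mm: [1.807 1.528 0.992]
mid at top+52mm: [-1.800e-02  1.000e-03  1.336e+00]
salt at top+52mm: [1.47  0.122 1.511]
```

Request:
drive_tool --rows '[{"offset": [-0.01,0,0.1],"rotation": [0,0,0],"claw": 0},{"offset": [-0.02,0,0.25],"rotation": [0,0,0],"claw": 0},{"offset": [-0.02,0,0.4],"rotation": [0,0,0],"claw": 0},{"offset": [-0.02,0,0.55],"rotation": [0,0,0],"claw": 0},{"offset": [-0.02,0,0.7],"rotation": [0,0,0],"claw": 0},{"offset": [-0.02,0,0.84],"rotation": [0,0,0],"claw": 0}]'

```text
clock: 8.65
tcp_pos: [0.6672, -0.0199, 0.2432]
orientation: [-0.62, -3.08, -0.001]
contact_force: [0.2, 0.9, 0.7]
grip_width: 0.0001
gripper_force: 0.0
```

Request:
drive_tool --rows '[{"offset": [0,0,0.12],"rotation": [0,0,0],"claw": 0},{"offset": [0,0,0.24],"rotation": [0,0,0],"claw": 0},{"offset": [0,0,0.34],"rotation": [0,0,0],"claw": 0},{"offset": [0,0,0.42],"rotation": [0,0,0],"claw": 0},{"offset": [0,0,0.47],"rotation": [0,0,0],"claw": 0},{"offset": [0,0,0.5],"rotation": [0,0,0],"claw": 0},{"offset": [0,0,0.5],"rotation": [0,0,0],"claw": 0},{"offset": [0,0,0.5],"rotation": [0,0,0],"claw": 0},{"offset": [0,0,0.5],"rotation": [0,0,0],"claw": 0}]'

```text
clock: 9.4
tcp_pos: [0.6688, -0.0205, 0.17]
orientation: [0.621, 3.078, 0.001]
contact_force: [0.5, 0.5, 0.4]
grip_width: -0.0001
gripper_force: 0.0
```

```bash
python3 go.py; python3 - <<'E'
from h import *
d=grab_frame('side');cv2.imwrite('pics/side2.png',cv2.resize(d['frame'][60:330,140:460],(710,600))[...,::-1])
E
```

```text
9.4 [ 0.6688 -0.0205  0.17  ] z [ 0.002  0.    -1.   ] [-0.32  0.57  0.36  1.66 -0.24  0.96  1.3 ] -9.841299790696804e-05 [0.5 0.5 0.4]
mill at top+52mm: [ 1.841  1.53  -0.341]
mid at top+52mm: [0.015 0.005 0.007]
salt at top+52mm: [1.505 0.123 0.178]
```

View pics/side2.png

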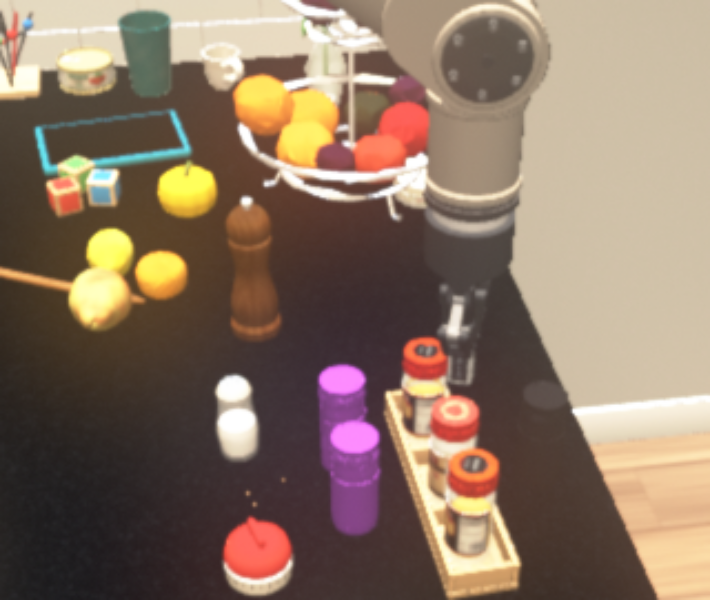

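Fingertips at (461,380) are right above the middle cap at (456,410), and nothing is touched. Hold, then rise and travel to the salt.

Request:
drive_tool --rows '[{"offset": [0,0,0],"rotation": [0,0,0],"claw": 0},{"offset": [0,0,0],"rotation": [0,0,0],"claw": 0},{"offset": [0,0,0],"rotation": [0,0,0],"claw": 0},{"offset": [0,0,0],"rotation": [0,0,0],"claw": 0},{"offset": [0,0,0],"rotation": [0,0,0],"claw": 0},{"offset": [0,0,0],"rotation": [0,0,0],"claw": 0},{"offset": [0,0,0],"rotation": [0,0,0],"claw": 0},{"offset": [0,0,0],"rotation": [0,0,0],"claw": 0},{"offset": [0,0,0],"rotation": [0,0,0],"claw": 0},{"offset": [0,0,0],"rotation": [0,0,0],"claw": 0},{"offset": [0,0,0],"rotation": [0,0,0],"claw": 0},{"offset": [0,0,0],"rotation": [0,0,0],"claw": 0},{"offset": [0,0,0],"rotation": [0,0,0],"claw": 0},{"offset": [0,0,0],"rotation": [0,0,0],"claw": 0},{"offset": [0,0,0],"rotation": [0,0,0],"claw": 0},{"offset": [0,0,0],"rotation": [0,0,0],"claw": 0},{"offset": [0,0,0],"rotation": [0,0,0],"claw": 0},{"offset": [0,0,0],"rotation": [0,0,0],"claw": 0},{"offset": [0,0,0],"rotation": [0,0,0],"claw": 0},{"offset": [0,0,0],"rotation": [0,0,0],"claw": 0}]'

```text
clock: 11.12
tcp_pos: [0.6683, -0.0205, 0.169]
orientation: [0.621, 3.08, 0.0]
contact_force: [0.5, -0.4, -0.1]
grip_width: -0.0
gripper_force: 0.0
```

Request:
drive_tool --rows '[{"offset": [0,0,0],"rotation": [0,0,0],"claw": 0},{"offset": [0,0,0],"rotation": [0,0,0],"claw": 0},{"offset": [0,0,0],"rotation": [0,0,0],"claw": 0},{"offset": [0,0,0],"rotation": [0,0,0],"claw": 0},{"offset": [0,0,0],"rotation": [0,0,0],"claw": 0},{"offset": [0,0,0],"rotation": [0,0,0],"claw": 0},{"offset": [0,0,0],"rotation": [0,0,0],"claw": 0},{"offset": [0,0,0],"rotation": [0,0,0],"claw": 0},{"offset": [0,0,0],"rotation": [0,0,0],"claw": 0},{"offset": [0,0,0],"rotation": [0,0,0],"claw": 0},{"offset": [0,0,0],"rotation": [0,0,0],"claw": 0},{"offset": [0,0,0],"rotation": [0,0,0],"claw": 0},{"offset": [0,0,-0.1],"rotation": [0,0,0],"claw": 0},{"offset": [0,0,-0.25],"rotation": [0,0,0],"claw": 0},{"offset": [0,0,-0.4],"rotation": [0,0,0],"claw": 0},{"offset": [0,0,-0.6],"rotation": [0,0,0],"claw": 0},{"offset": [0,0,-0.8],"rotation": [0,0,0],"claw": 0},{"offset": [0,0,-0.95],"rotation": [0,0,0],"claw": 0},{"offset": [0,0,-1.0],"rotation": [0,0,0],"claw": 0},{"offset": [0,0,-1.0],"rotation": [0,0,0],"claw": 0}]'

```text
clock: 12.78
tcp_pos: [0.6693, -0.0207, 0.3214]
orientation: [0.62, 3.075, 0.002]
contact_force: [0.6, 0.2, -0.2]
grip_width: 0.0002
gripper_force: 0.0
```

Request:
drive_tool --rows '[{"offset": [0.1,0.01,0],"rotation": [0,0,0],"claw": 0},{"offset": [0.25,0.02,0],"rotation": [0,0,0],"claw": 0},{"offset": [0.4,0.03,0],"rotation": [0,0,0],"claw": 0},{"offset": [0.6,0.05,0],"rotation": [0,0,0],"claw": 0},{"offset": [0.8,0.06,0],"rotation": [0,0,0],"claw": 0},{"offset": [1.0,0.08,0],"rotation": [0,0,0],"claw": 0}]'

```text
clock: 13.28
tcp_pos: [0.5323, 0.0489, 0.3167]
orientation: [-0.62, -3.077, 0.003]
contact_force: [0.6, 0.2, -0.5]
grip_width: -0.0001
gripper_force: 0.0
```

Request:
drive_tool --rows '[{"offset": [0.15,0.01,0],"rotation": [0,0,0],"claw": 0},{"offset": [0.3,0.02,0],"rotation": [0,0,0],"claw": 0},{"offset": [0.42,0.03,0],"rotation": [0,0,0],"claw": 0},{"offset": [0.48,0.04,0],"rotation": [0,0,0],"claw": 0},{"offset": [0.5,0.04,0],"rotation": [0,0,0],"claw": 0},{"offset": [0.5,0.04,0],"rotation": [0,0,0],"claw": 0},{"offset": [0.5,0.04,0],"rotation": [0,0,0],"claw": 0},{"offset": [0.5,0.04,0],"rotation": [0,0,0],"claw": 0}]'

```text
clock: 13.95
tcp_pos: [0.4686, 0.0827, 0.3187]
orientation: [0.623, 3.079, -0.001]
contact_force: [0.6, -0.9, -0.1]
grip_width: 0.0
gripper_force: 0.0
```

```bash
python3 go.py
```

```text
13.95 [0.4686 0.0827 0.3187] z [ 0.    -0.001 -1.   ] [-0.62  0.07  0.34  1.95 -0.02  1.13  0.9 ] 3.611101701150145e-05 [ 0.6 -0.9 -0.1]
mill at top+52mm: [0.347 1.412 0.651]
mid at top+52mm: [-1.482 -0.11   0.999]
salt at top+52mm: [0.007 0.007 1.172]
```

Request:
drive_tool --rows '[{"offset": [0,0,0.1],"rotation": [0,0,0],"claw": 0},{"offset": [0,0,0.22],"rotation": [0,0,0],"claw": 0},{"offset": [0,0,0.34],"rotation": [0,0,0],"claw": 0},{"offset": [0,0,0.46],"rotation": [0,0,0],"claw": 0},{"offset": [0,0,0.58],"rotation": [0,0,0],"claw": 0},{"offset": [0,0,0.7],"rotation": [0,0,0],"claw": 0}]'

```text
clock: 14.45
tcp_pos: [0.4686, 0.0827, 0.213]
orientation: [0.623, 3.079, -0.001]
contact_force: [-0.3, 0.1, -0.4]
grip_width: 0.0002
gripper_force: 0.0
```

Request:
drive_tool --rows '[{"offset": [0,0,0.12],"rotation": [0,0,0],"claw": 0},{"offset": [0,0,0.23],"rotation": [0,0,0],"claw": 0},{"offset": [0,0,0.32],"rotation": [0,0,0],"claw": 0},{"offset": [0,0,0.39],"rotation": [0,0,0],"claw": 0},{"offset": [0,0,0.44],"rotation": [0,0,0],"claw": 0},{"offset": [0,0,0.47],"rotation": [0,0,0],"claw": 0},{"offset": [0,0,0.47],"rotation": [0,0,0],"claw": 0},{"offset": [0,0,0.47],"rotation": [0,0,0],"claw": 0},{"offset": [0,0,0.47],"rotation": [0,0,0],"claw": 0}]'

```text
clock: 15.2
tcp_pos: [0.4683, 0.0834, 0.1441]
orientation: [0.621, 3.079, 0.001]
contact_force: [-0.6, -0.5, 0.3]
grip_width: 0.0
gripper_force: 0.0
```

```bash
python3 go.py; python3 - <<'E'
from h import *
d=grab_frame('side');cv2.imwrite('pics/side3.png',cv2.resize(d['frame'][60:330,140:460],(710,600))[...,::-1])
E
```

```text
15.2 [0.4683 0.0834 0.1441] z [ 0.001  0.    -1.   ] [-0.57  0.3   0.31  2.14 -0.14  0.72  1.  ] 3.393045232864451e-06 [-0.6 -0.5  0.3]
mill at top+52mm: [ 0.341  1.409 -0.512]
mid at top+52mm: [-1.486 -0.116 -0.165]
salt at top+52mm: [0.004 0.003 0.007]
```

View pics/side3.png

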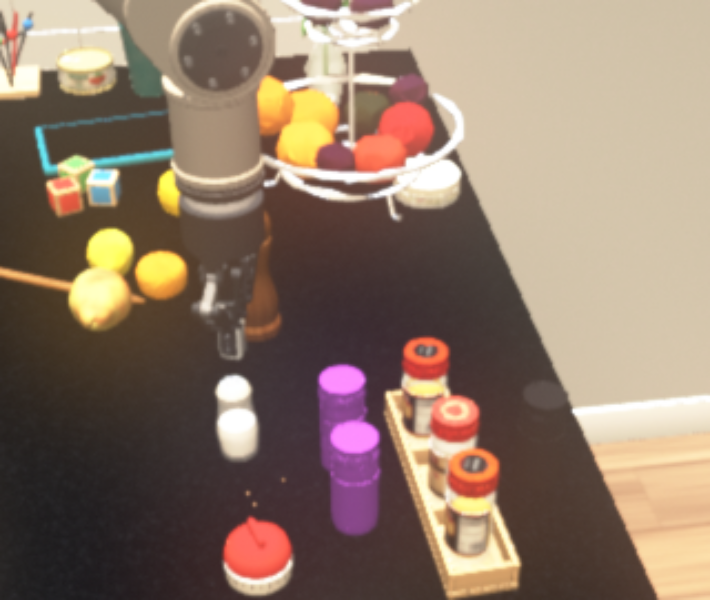

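Fingertips at (232,355) are right above the salt cap at (234,385). The mill and jars are undisturbed. Hold over 2 s, then hand in.

Request:
drive_tool --rows '[{"offset": [0,0,0],"rotation": [0,0,0],"claw": 0},{"offset": [0,0,0],"rotation": [0,0,0],"claw": 0},{"offset": [0,0,0],"rotation": [0,0,0],"claw": 0},{"offset": [0,0,0],"rotation": [0,0,0],"claw": 0},{"offset": [0,0,0],"rotation": [0,0,0],"claw": 0},{"offset": [0,0,0],"rotation": [0,0,0],"claw": 0},{"offset": [0,0,0],"rotation": [0,0,0],"claw": 0},{"offset": [0,0,0],"rotation": [0,0,0],"claw": 0},{"offset": [0,0,0],"rotation": [0,0,0],"claw": 0},{"offset": [0,0,0],"rotation": [0,0,0],"claw": 0},{"offset": [0,0,0],"rotation": [0,0,0],"claw": 0},{"offset": [0,0,0],"rotation": [0,0,0],"claw": 0},{"offset": [0,0,0],"rotation": [0,0,0],"claw": 0},{"offset": [0,0,0],"rotation": [0,0,0],"claw": 0},{"offset": [0,0,0],"rotation": [0,0,0],"claw": 0},{"offset": [0,0,0],"rotation": [0,0,0],"claw": 0},{"offset": [0,0,0],"rotation": [0,0,0],"claw": 0},{"offset": [0,0,0],"rotation": [0,0,0],"claw": 0},{"offset": [0,0,0],"rotation": [0,0,0],"claw": 0},{"offset": [0,0,0],"rotation": [0,0,0],"claw": 0}]'

```text
clock: 16.92
tcp_pos: [0.4678, 0.0833, 0.1435]
orientation: [-0.621, -3.08, -0.0]
contact_force: [0.1, 0.2, 0.0]
grip_width: 0.0001
gripper_force: 0.0
```

Request:
drive_tool --rows '[{"offset": [0,0,0],"rotation": [0,0,0],"claw": 0},{"offset": [0,0,0],"rotation": [0,0,0],"claw": 0},{"offset": [0,0,0],"rotation": [0,0,0],"claw": 0},{"offset": [0,0,0],"rotation": [0,0,0],"claw": 0},{"offset": [0,0,0],"rotation": [0,0,0],"claw": 0},{"offset": [0,0,0],"rotation": [0,0,0],"claw": 0},{"offset": [0,0,0],"rotation": [0,0,0],"claw": 0},{"offset": [0,0,0],"rotation": [0,0,0],"claw": 0},{"offset": [0,0,0],"rotation": [0,0,0],"claw": 0},{"offset": [0,0,0],"rotation": [0,0,0],"claw": 0},{"offset": [0,0,0],"rotation": [0,0,0],"claw": 0},{"offset": [0,0,0],"rotation": [0,0,0],"claw": 0},{"offset": [0,0,0],"rotation": [0,0,0],"claw": 0},{"offset": [0,0,0],"rotation": [0,0,0],"claw": 0}]'

```text
clock: 18.08
tcp_pos: [0.4678, 0.0833, 0.1435]
orientation: [-0.621, -3.08, -0.0]
contact_force: [0.6, -0.2, 0.0]
grip_width: -0.0
gripper_force: 0.0
```

```bash
python3 go.py; python3 -c "
from bench import hand_in
print(hand_in())"
```

```text
18.08 [0.4678 0.0833 0.1435] z [ 0.  0. -1.] [-0.57  0.3   0.31  2.14 -0.14  0.72  1.  ] -4.445133005080528e-05 [ 0.6 -0.2  0. ]
mill at top+52mm: [ 0.338  1.41  -0.517]
mid at top+52mm: [-1.489 -0.115 -0.17 ]
salt at top+52mm: [0.    0.005 0.003]
the job is handed in; nothing more can be done
None
```

I pointed at the pepper mill, the middle jar and the salt shaker in that order, each for over 2 s with the fingertips about 3 cm above the top, and handed the job in at 18 s, still over the salt shaker, with no sign of contact in the force readings or pictures.

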